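# Point out the reject shell and tally it

### The job

One of the five copper shells lying in the green tray is a reject: one of its ends is cut off blunt, with no cone and neck. Point straight down at that blunt end with the fingertips two or three centimetres above it and hold still there for at least two seconds, then press the large round key of the grey tally counter fully down and let it go. Touch neither the shells nor the tray, do not press the small key, and leave the other things on the bench where they are.

Things in the scene. Friction and masses are not known exactly. Their poses are not given: they have to be found in the camera images.
- reject_end (a point): The point to indicate: on the uppermost line of the reject shell's barrel, 3 mm in from its blunt end face, about 29 mm above the bench. Its axes are the shell's: x runs from the blunt end towards the shell's one neck, z up.
- reject: The reject copper shell: a 26 mm diameter, 70 mm long barrel with a cone (20 mm) and neck (8 mm diameter, 20 mm long) at its +x end ONLY; the -x end is cut off flat and shows a black open bore. 110 mm overall. Lies in one of the tray's grooves, any of the five; origin on its underside at the middle of the barrel, x along its length towards the neck.
- good0: Copper shell, plain copper like the others: a 26 mm diameter, 70 mm long barrel with a 20 mm cone and an 8 mm diameter, 20 mm long neck at BOTH ends (150 mm overall). Lies in a groove of the tray along the tray's x; origin on its underside, half-way along, its own x along its length. A sound one: leave alone.
- good1: Copper shell, plain copper like the others: a 26 mm diameter, 70 mm long barrel with a 20 mm cone and an 8 mm diameter, 20 mm long neck at BOTH ends (150 mm overall). Lies in a groove of the tray along the tray's x; origin on its underside, half-way along, its own x along its length. A sound one: leave alone.
- good2: Copper shell, plain copper like the others: a 26 mm diameter, 70 mm long barrel with a 20 mm cone and an 8 mm diameter, 20 mm long neck at BOTH ends (150 mm overall). Lies in a groove of the tray along the tray's x; origin on its underside, half-way along, its own x along its length. A sound one: leave alone.
- good3: Copper shell, plain copper like the others: a 26 mm diameter, 70 mm long barrel with a 20 mm cone and an 8 mm diameter, 20 mm long neck at BOTH ends (150 mm overall). Lies in a groove of the tray along the tray's x; origin on its underside, half-way along, its own x along its length. A sound one: leave alone.
- tray: Shallow green sheet-steel tray, fixed, 180 (x) by 260 (y) mm, walls 40 mm high, at any yaw on the bench; a shell lies along x in each of its five grooves, 46 mm apart in y, their tops 29 mm above the bench, below the tray's rim. Small wire handles stand 17 mm out from the middle of the two end walls (+y and -y). Origin under its centre.
- tally: Tally counter, fixed: flat grey box 90 (x) by 140 (y) mm, 36 mm high, a green-glass display along its +x edge and two round grey keys, the large one towards its +y end, the small one towards its -y end, 76 mm apart. Origin under its centre.
- tally_key_top (a point): Centre of the top face of the large key (32 mm diameter), which counts; 58 mm above the bench when up. It is pressed straight down.
- tally_key (a joint): Travel of the large key in m: 0 up, 0.006 fully down (about 4 N); it springs back.
- clear_key (a joint): Travel of the small key (16 mm diameter), which would clear the count: 0 up, 0.006 down. Do not press.
- gauge: Steel ring gauge, 54 mm diameter, 18 mm high, loose. Origin at the centre of its underside. Leave alone.
- jar: White jar with a black cap, 60 mm diameter, 85 mm high, loose. Origin at the centre of its underside. Leave alone.
- brush: Hand brush lying flat, loose, left of the tray. Leave alone.
There are look-alikes about, which are no part of the job. What is meant by the tally is not yellow, and is the smaller of those in its own colour.

How it is judged:
On the way, in this order (a step that is already met when the one before it is completed fails the run):
1. the fingers point at the reject's blunt end from just above it (grasp point within 20 mm sideways of the point, 22 to 80 mm above it) for 1.5 s (horizontal distance between the grasp point and reject_end below 0.02 m and z of the grasp point in the frame of reject_end between 0.022 and 0.08 m), for 1.5 s.
2. then the large key is pressed down (over 4 mm) (value of joint tally_key above 0.004 m), for 0.05 s.
At the end, for the whole second after the job is handed in: Both keys are up again (within 1.5 mm), all five shells lie at rest within 8 mm of where they were, and the gauge, jar and brush at rest within 15 mm of where they were (value of joint each of tally_key, clear_key below 0.0015 m and distance of each of good0, good1, good2, good3, reject from where it was at the start of the episode below 0.008 m and distance of each of gauge, jar, brush from where it was at the start of the episode below 0.015 m and linear speed of each of good0, good1, good2, good3, reject, gauge, jar, brush below 0.02 m/s); the robot touches nothing.
It fails at once if a shell is touched (over 0.3 N) (contact force between any of the fingers, the arm and good0 above 0.3 N or contact force between any of the fingers, the arm and good1 above 0.3 N or contact force between any of the fingers, the arm and good2 above 0.3 N or contact force between any of the fingers, the arm and good3 above 0.3 N or contact force between any of the fingers, the arm and reject above 0.3 N).
It fails at once if the tray is touched (over 0.5 N) (contact force between any of the fingers, the arm and tray above 0.5 N).
It fails at once if a shell is moved or lifted by more than 8 mm (distance of any of good0, good1, good2, good3, reject from where it was at the start of the episode above 0.008 m).
It fails at once if the small key is pressed (over 2 mm) (value of joint clear_key above 0.002 m).
It fails at once if the gauge, jar or brush is moved by more than 15 mm (distance of any of gauge, jar, brush from where it was at the start of the episode above 0.015 m).
It also fails if it takes over 38 s, if anything falls off the work surface, if the arm or the gripper's body presses on something with over 40 N, if the wrist force passes 120 N, or if a joint passes its speed limit or range.

### The arm

A 6-joint arm with a two-finger parallel gripper is mounted at the origin on the work surface. World frame = base frame: x ahead of the robot, y to its left, z up, the work surface at z = 0. Lengths are in m, angles in rad, forces in N, time in s.
With the tool pointing down it reaches from about 0.3 to 0.775 m from the base axis. Payload 14.6 kg.
Tool frame: the origin (TCP) lies midway between the tips of the shut fingers; the grasp point (between the pads) lies 19 mm behind it; z points along the fingers, y is the line along which they close (so a half turn about z gives the same grasp; the last joint's range is limited). The gripper opens to 85 mm and grips with 20 to 120 N. Pads are 22 mm wide; open, the fingers measure 114 mm over their backs; the gripper's body (76 mm by 85 mm) begins 54 mm behind the grasp point. The pads swing forward as they close: fully open they stand 13 mm farther back than shut.
Start: joints at [-1.397, 0.3, 1.521, -0, 1.321, -0.067], TCP at [0.131, -0.534, 0.231] pointing down, gripper open.
Joint ranges: [-3.03, 3.03], [-0.79, 2.21], [0.23, 2.52], [-1.04, 4.18], [0, 3.07], [-2.55, 2.55]. Speed limits (rad/s): [2.22, 2.22, 2.57, 3.14, 3.14, 3.14].

### API

Orientations are given as a 3x3 rotation matrix whose columns are the frame's x, y, z axes.
In Python, from bench import arm, get_image, cut_out gives the robot as it stands.
- The arm moves only by the tool step_arm, never from a script. Its argument "series" is a list of rows, each a list of 7 numbers: the opening, from -1 (shut) to 1 (fully open), then the shift along the tool's x, y, z each as a share of 0.05 m, from -1 to 1, then the turn, a rotation vector about the tool's x, y, z each as a share of 180 degrees, from -1 to 1. In form: [[grip, tx, ty, tz, wx, wy, wz], ...]. A call has 1 to 8 rows; each row shifts and turns the commanded pose from where the row before left it, along the tool's axes as they then stand; what a row does not reach is not made up. A row lasts 1/10 s, in which the tool goes at most 50 mm and 8.59 degrees, less where a joint would pass 70% of its speed; a pose out of reach is approached as far as the arm can. A call with a number of a shift or a turn outside -1 to 1 is refused whole. A call with a gripper value outside its range is refused whole. The fingers move at their own pace and stop on an object; "force" is the grip in N (left out, the last holds). Time passes only in rows, so rows that do not move let the fingers close. It gives the time, the measured TCP pose, the force, the opening and the grip force at its end, in the units of the state.
- arm.read_state(): the state, without advancing time (a new reading comes with each control period).
- get_image(name): name is "scene" or "top" or "wrist"; returns a dict with "image" (384x512x3 uint8, red, green, blue), "intrinsics" (3x3 intrinsics, pixels), "distortion" ([k1, k2, p1, p2, k3] as OpenCV has them; the pictures are not rectified), "world_from_camera" (4x4, takes a point from camera to world coordinates). Camera axes: x right, y up, looking along -z (the intrinsics and any distortion apply to the point x, -y, -z); pixel columns grow to the right and rows downward; lengths in m; the calibration is good to about 2 mm. A picture is of the moment at which its call begins. There is no depth.
- arm.hand_in(): hands the job in; it is judged then, once.
Trained networks look in a picture, given as the dict that the camera call returned (one of the last four; its "shot" number tells which), for a name from the list of things; names that differ only in an ending like _2 or _b are one class to them, and where a whole thing is asked for, a point or a joint stands for the part that bears it (a point fixed in the world has none). Each returns a list of dicts, best first, with "conf" (0 to 1); they miss things now and then, are a little off and sometimes report something else, mostly with a low value. They report only what shows in the picture. A call takes as long as a camera call. They do not tell look-alikes from the thing itself.
- cut_out(picture, target): "region" (384x512 bool, what is visible of it) and "xy" ([column, row] in pixels, amid what is visible of it).
The state is a dict: "time": time; "joint_positions": joint angles; "qvel": joint speeds; "joint_torque": joint torques, N m; "eef_pos": TCP position; "eef_rot": TCP orientation; "contact_force": force on the tool from outside, world axes, zero at the start; "ft_torque": the same for the moment, N m; "grip_width": finger opening in m; "finger_force": force on a finger pad.
Only numpy, scipy, OpenCV 4.12 (cv2) and the standard library are available. Lean on these libraries where they do the work, as an engineer would, in place of code of your own. Each camera call takes 0.05 s, during which the arm holds its last target. There are 200 camera calls.

## Working session

There is one attempt and no reset: what is moved stays moved. The work goes in short steps, Python scripts to look and compute and a tool call to move; the robot and the scene stay as the last step left them, time stands still between calls to the robot, and variables do not carry over. Pictures are saved under pics/ and viewed, at most 10 in all, crops included, and the job is handed in when it is done.

Besides the shell and the picture viewer there is one more tool, called after "Emit:" in YAML: its name, and indented under it one key for each argument. step_arm: Moves the arm, as the interface text tells. Its arguments: {"type":"object","properties":{"series":{"type":"array","items":{"type":"array","items":{"type":"number"}}},"force":{"type":"number"}},"required":["series"]}

```bash
mkdir -p pics; cat > h.py <<'E'
import numpy as np, cv2
from bench import arm, get_image, cut_out
def ray(p,uv,z):
    K=np.array(p["intrinsics"]);D=np.array(p["distortion"]);T=np.array(p["world_from_camera"])
    q=cv2.undistortPoints(np.array(uv,float).reshape(-1,1,2),K,D).reshape(-1,2)
    d=np.c_[q[:,0],-q[:,1],-np.ones(len(q))]@T[:3,:3].T
    o=T[:3,3]; return o+d*((z-o[2])/d[:,2])[:,None]
def save(n,im): cv2.imwrite(f"pics/{n}.png",im[...,::-1])
E
python3 - <<'E'
from h import *
a=get_image("top");b=get_image("scene")
save("top",cv2.resize(a["image"],(800,600)));save("scene",cv2.resize(b["image"],(800,600)))
for n,z in [("reject",.016),("tally_key_top",.058),("clear_key",.05),("tally",.036),("tray",.02),("jar",.085),("gauge",.018)]:
  for p,t in((a,"top"),(b,"scene")):
    for r in cut_out(p,n)[:3]: print(n,t,round(r["conf"],2),np.round(r["xy"]),ray(p,r["xy"],z).round(3),r["region"].sum())
E
```

```text
reject top 0.74 [239. 150.] [[0.62  0.017 0.016]] 163
reject scene 0.72 [320. 230.] [[0.623 0.022 0.016]] 280
tally_key_top top 0.62 [340. 275.] [[ 0.197 -0.332  0.058]] 148
tally_key_top top 0.51 [337. 200.] [[ 0.45  -0.32   0.058]] 46
tally_key_top scene 0.57 [136. 171.] [[ 0.189 -0.332  0.058]] 175
tally_key_top scene 0.49 [184. 235.] [[ 0.449 -0.311  0.058]] 104
clear_key scene 0.41 [109. 192.] [[ 0.205 -0.43   0.05 ]] 35
tally top 0.93 [341. 191.] [[ 0.481 -0.34   0.036]] 1084
tally top 0.89 [304. 135.] [[ 0.672 -0.208  0.036]] 1079
tally top 0.6 [350. 267.] [[ 0.221 -0.371  0.036]] 2219
tally scene 0.93 [130. 192.] [[ 0.229 -0.378  0.036]] 2863
tally scene 0.71 [178. 251.] [[ 0.472 -0.344  0.036]] 1848
tally scene 0.58 [259. 286.] [[ 0.671 -0.214  0.036]] 1928
tray top 0.57 [225. 168.] [[0.554 0.065 0.02 ]] 2710
tray scene 0.85 [319. 203.] [[0.553 0.068 0.02 ]] 3608
tray scene 0.38 [322. 232.] [[0.631 0.02  0.02 ]] 302
jar top 0.77 [394. 184.] [[ 0.505 -0.5    0.085]] 301
jar scene 0.6 [126. 298.] [[ 0.536 -0.511  0.085]] 684
gauge top 0.42 [350. 124.] [[ 0.719 -0.369  0.018]] 167
gauge top 0.2 [131. 170.] [[0.539 0.399 0.018]] 526
gauge scene 0.9 [217. 326.] [[ 0.697 -0.354  0.018]] 378
```

View pics/top.png

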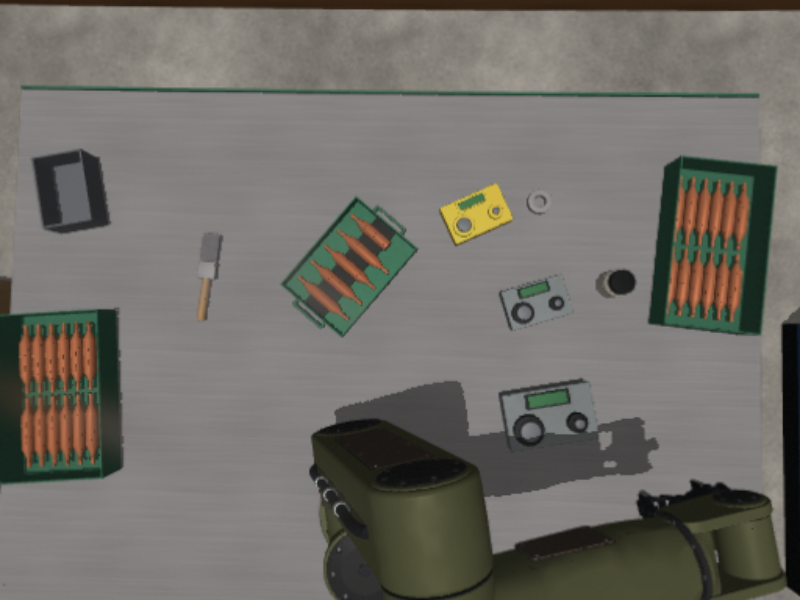

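View pics/scene.png

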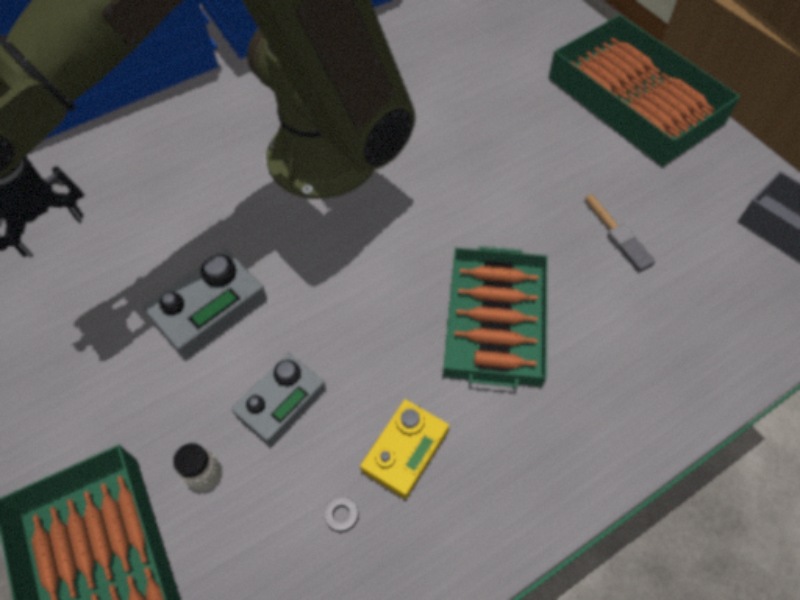

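The reject is the shell in the groove nearest the yellow counter. Its blunt end is at about (477,356) in the enlarged scene picture and (389,243) in the enlarged top picture. The smaller grey counter has its large key at scene (287,372), top (522,312). The grey one nearer the robot is larger and the third is yellow, so neither of those is meant.

```bash
python3 - <<'E'
from h import *
s=arm.read_state();print(np.round(s["eef_pos"],4),np.round(s["eef_rot"],4).tolist())
for t in("top","scene"):
    p=get_image(t)
    for n,z in(("reject",.016),("tally_key_top",.058)):
        for r in cut_out(p,n)[:2]:
            v,u=np.nonzero(r["region"]);X=ray(p,np.c_[u,v],z)[:,:2];c=X.mean(0)
            w=np.linalg.svd(X-c,full_matrices=False)[2][0];w=w*np.sign(w[0])
            e=(X-c)@w;print(t,n,r["conf"],c.round(3),w.round(3),"ends",(c+w*e.min()).round(3),(c+w*e.max()).round(3))
    x0,y0=(170,110) if t=="top" else (280,150)
    save("c_"+t,cv2.resize(p["image"][y0:y0+110,x0:x0+110],(600,600),interpolation=cv2.INTER_CUBIC))
E
```

```text
[ 0.1312 -0.5341  0.2313] [[0.9711, 0.2385, -0.0001], [0.2385, -0.9711, 0.0001], [-0.0, -0.0001, -1.0]]
top reject 0.64 [0.623 0.023] [0.633 0.775] ends [ 0.594 -0.011] [0.65  0.057]
top tally_key_top 0.42 [ 0.449 -0.314] [ 0.999 -0.036] ends [ 0.434 -0.314] [ 0.462 -0.315]
top tally_key_top 0.41 [ 0.196 -0.328] [0.473 0.881] ends [ 0.185 -0.348] [ 0.207 -0.308]
scene reject 0.72 [0.621 0.02 ] [0.656 0.754] ends [ 0.592 -0.013] [0.655 0.06 ]
scene tally_key_top 0.74 [ 0.19  -0.328] [0.994 0.105] ends [ 0.163 -0.331] [ 0.216 -0.325]
scene tally_key_top 0.62 [ 0.451 -0.315] [ 0.955 -0.298] ends [ 0.435 -0.31 ] [ 0.467 -0.319]
```

View pics/c_scene.png

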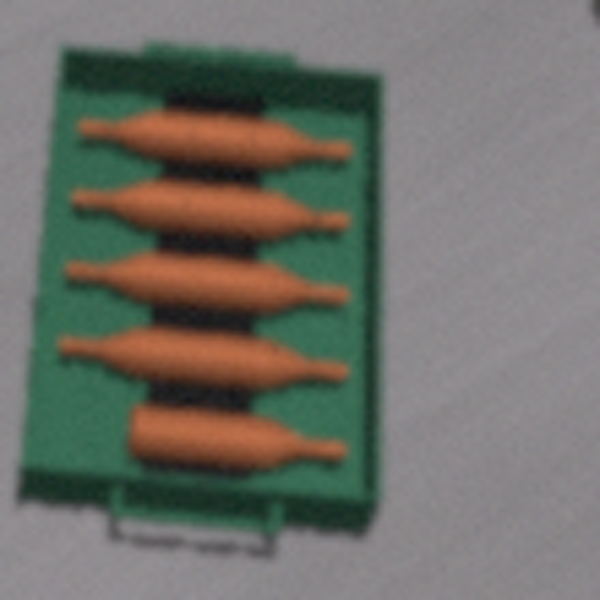

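Emit:
step_arm:
  series:
    - [-1, 0.72, -0.5, 0, 0, 0, 0]
    - [-1, 0.72, -0.5, 0, 0, 0, 0]
    - [-1, 0.72, -0.5, 0, 0, 0, 0]
    - [-1, 0.72, -0.5, 0, 0, 0, 0]
    - [-1, 0.72, -0.5, 0, 0, 0, 0]
    - [-1, 0.72, -0.5, 0, 0, 0, 0]
    - [-1, 0.72, -0.5, 0, 0, 0, 0]
    - [-1, 0.72, -0.5, 0, 0, 0, 0]

```text
time: 1.9
eef_pos: [0.3641, -0.2697, 0.2315]
eef_rot: [[0.971, 0.238, 0.0], [0.238, -0.971, -0.0], [0.0, 0.0, -1.0]]
contact_force: [0.0, -1.2, -0.7]
grip_width: 0.0
finger_force: 0.0
```

Emit:
step_arm:
  series:
    - [-1, 0.72, -0.5, 0, 0, 0, 0]
    - [-1, 0.72, -0.5, 0, 0, 0, 0]
    - [-1, 0.72, -0.5, 0, 0, 0, 0]
    - [-1, 0.72, -0.5, 0, 0, 0, 0]
    - [-1, 0.72, -0.5, 0, 0, 0, 0]
    - [-1, 0.72, -0.5, 0, 0, 0, 0]
    - [-1, 0.72, -0.5, 0, 0, 0, 0]
    - [-1, 0, 0, 0, 0, 0, 0]

```text
time: 2.7
eef_pos: [0.568, -0.0377, 0.2306]
eef_rot: [[0.97, 0.242, -0.0], [0.242, -0.97, 0.001], [-0.0, -0.001, -1.0]]
contact_force: [0.2, -0.9, -0.4]
grip_width: 0.0002
finger_force: 0.0
```

Emit:
step_arm:
  series:
    - [-1, 0.32, -0.2, 0, 0, 0, 0]
    - [-1, 0.32, -0.2, 0, 0, 0, 0]
    - [-1, 0, 0, 0.5, 0, 0, 0]
    - [-1, 0, 0, 0.5, 0, 0, 0]
    - [-1, 0, 0, 0.5, 0, 0, 0]
    - [-1, 0, 0, 0.5, 0, 0, 0]
    - [-1, 0, 0, 0.3, 0, 0, 0]
    - [-1, 0, 0, 0, 0, 0, 0]

```text
time: 3.5
eef_pos: [0.5916, -0.0144, 0.1145]
eef_rot: [[0.971, 0.238, -0.003], [0.238, -0.971, 0.0], [-0.003, -0.001, -1.0]]
contact_force: [-0.1, 0.5, -0.1]
grip_width: 0.0001
finger_force: 0.0
```

```bash
python3 - <<'E'
from h import *
p=get_image("wrist");save("w1",cv2.resize(p["image"],(800,600)))
for r in cut_out(p,"reject")[:2]:
    v,u=np.nonzero(r["region"]);X=ray(p,np.c_[u,v],.016)[:,:2];c=X.mean(0)
    w=np.array([.645,.765]);e=(X-c)@w;print(r["conf"],r["xy"],c.round(3),(c+w*e.min()).round(3),(c+w*e.max()).round(3))
E
```

```text
0.61 [224.6, 142.4] [0.624 0.021] [ 0.591 -0.018] [0.665 0.07 ]
0.3 [187.5, 185.2] [0.583 0.045] [ 0.535 -0.012] [0.629 0.099]
```

View pics/w1.png

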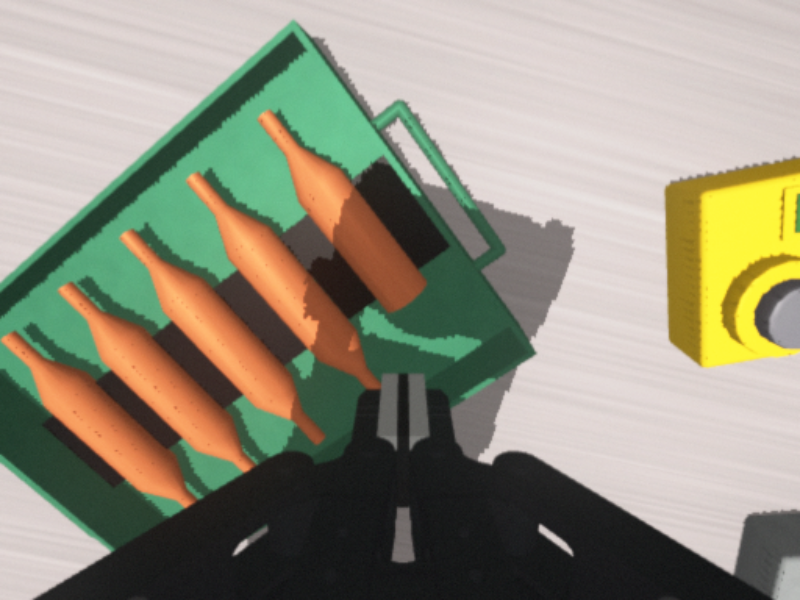

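The wrist view shows the reject's blunt end at (405,298). Its measured position is about (0.593, -0.013), and the TCP is already above it. Next I descend and hold.

Emit:
step_arm:
  series:
    - [-1, 0.05, 0, 0.4, 0, 0, 0]
    - [-1, 0, 0, 0.4, 0, 0, 0]
    - [-1, 0, 0, 0.25, 0, 0, 0]
    - [-1, 0, 0, 0, 0, 0, 0]
    - [-1, 0, 0, 0, 0, 0, 0]
    - [-1, 0, 0, 0, 0, 0, 0]
    - [-1, 0, 0, 0, 0, 0, 0]
    - [-1, 0, 0, 0, 0, 0, 0]

```text
time: 4.4
eef_pos: [0.5951, -0.0135, 0.0644]
eef_rot: [[0.971, 0.238, 0.001], [0.238, -0.971, -0.0], [0.001, 0.0, -1.0]]
contact_force: [-0.5, -0.7, 0.4]
grip_width: 0.0002
finger_force: 0.0
```

Emit:
step_arm:
  series:
    - [-1, 0, 0, 0, 0, 0, 0]
    - [-1, 0, 0, 0, 0, 0, 0]
    - [-1, 0, 0, 0, 0, 0, 0]
    - [-1, 0, 0, 0, 0, 0, 0]
    - [-1, 0, 0, 0, 0, 0, 0]
    - [-1, 0, 0, 0, 0, 0, 0]
    - [-1, 0, 0, 0, 0, 0, 0]
    - [-1, 0, 0, 0, 0, 0, 0]

```text
time: 5.2
eef_pos: [0.5949, -0.0135, 0.0638]
eef_rot: [[0.971, 0.239, 0.0], [0.239, -0.971, -0.0], [-0.0, 0.0, -1.0]]
contact_force: [0.6, 0.2, 0.3]
grip_width: 0.0001
finger_force: 0.0
```

Emit:
step_arm:
  series:
    - [-1, 0, 0, 0, 0, 0, 0]
    - [-1, 0, 0, 0, 0, 0, 0]
    - [-1, 0, 0, 0, 0, 0, 0]
    - [-1, 0, 0, 0, 0, 0, 0]
    - [-1, 0, 0, 0, 0, 0, 0]
    - [-1, 0, 0, 0, 0, 0, 0]
    - [-1, 0, 0, 0, 0, 0, 0]
    - [-1, 0, 0, 0, 0, 0, 0]

```text
time: 6.0
eef_pos: [0.5949, -0.0135, 0.0638]
eef_rot: [[0.971, 0.238, 0.0], [0.238, -0.971, -0.0], [0.0, 0.0, -1.0]]
contact_force: [-0.4, -0.2, -0.1]
grip_width: 0.0002
finger_force: 0.0
```

Emit:
step_arm:
  series:
    - [-1, 0, 0, 0, 0, 0, 0]
    - [-1, 0, 0, 0, 0, 0, 0]
    - [-1, 0, 0, 0, 0, 0, 0]
    - [-1, 0, 0, 0, 0, 0, 0]
    - [-1, 0, 0, -0.5, 0, 0, 0]
    - [-1, 0, 0, -0.5, 0, 0, 0]
    - [-1, 0, 0, -0.5, 0, 0, 0]
    - [-1, 0, 0, -0.5, 0, 0, 0]

```text
time: 6.8
eef_pos: [0.5948, -0.0135, 0.1648]
eef_rot: [[0.971, 0.239, -0.0], [0.239, -0.971, -0.0], [-0.0, -0.0, -1.0]]
contact_force: [0.2, -0.1, -0.9]
grip_width: -0.0002
finger_force: 0.0
```

The hold was at 35 mm, higher than the asked two or three centimetres. I'll repeat it at about 26 mm.

Emit:
step_arm:
  series:
    - [-1, 0, 0, 0.5, 0, 0, 0]
    - [-1, 0, 0, 0.5, 0, 0, 0]
    - [-1, 0, 0, 0.5, 0, 0, 0]
    - [-1, 0, 0, 0.5, 0, 0, 0]
    - [-1, 0, 0, 0, 0, 0, 0]
    - [-1, 0, 0, 0, 0, 0, 0]

```text
time: 7.4
eef_pos: [0.5951, -0.0135, 0.0644]
eef_rot: [[0.971, 0.238, -0.0], [0.238, -0.971, 0.0], [-0.0, -0.0, -1.0]]
contact_force: [0.5, 0.2, -0.4]
grip_width: 0.0
finger_force: 0.0
```

Emit:
step_arm:
  series:
    - [-1, 0, 0, 0.18, 0, 0, 0]
    - [-1, 0, 0, 0, 0, 0, 0]
    - [-1, 0, 0, 0, 0, 0, 0]
    - [-1, 0, 0, 0, 0, 0, 0]
    - [-1, 0, 0, 0, 0, 0, 0]
    - [-1, 0, 0, 0, 0, 0, 0]
    - [-1, 0, 0, 0, 0, 0, 0]
    - [-1, 0, 0, 0, 0, 0, 0]

```text
time: 8.2
eef_pos: [0.5949, -0.0135, 0.0548]
eef_rot: [[0.971, 0.238, 0.0], [0.238, -0.971, 0.0], [0.0, 0.0, -1.0]]
contact_force: [0.5, -0.3, 0.1]
grip_width: -0.0005
finger_force: 0.0
```

Emit:
step_arm:
  series:
    - [-1, 0, 0, 0, 0, 0, 0]
    - [-1, 0, 0, 0, 0, 0, 0]
    - [-1, 0, 0, 0, 0, 0, 0]
    - [-1, 0, 0, 0, 0, 0, 0]
    - [-1, 0, 0, 0, 0, 0, 0]
    - [-1, 0, 0, 0, 0, 0, 0]
    - [-1, 0, 0, 0, 0, 0, 0]
    - [-1, 0, 0, 0, 0, 0, 0]

```text
time: 9.0
eef_pos: [0.5949, -0.0135, 0.0548]
eef_rot: [[0.971, 0.238, -0.0], [0.238, -0.971, 0.0], [-0.0, -0.0, -1.0]]
contact_force: [-1.1, 1.5, 0.1]
grip_width: 0.0004
finger_force: 0.0
```

Emit:
step_arm:
  series:
    - [-1, 0, 0, 0, 0, 0, 0]
    - [-1, 0, 0, 0, 0, 0, 0]
    - [-1, 0, 0, 0, 0, 0, 0]
    - [-1, 0, 0, 0, 0, 0, 0]
    - [-1, 0, 0, 0, 0, 0, 0]
    - [-1, 0, 0, 0, 0, 0, 0]
    - [-1, 0, 0, 0, 0, 0, 0]
    - [-1, 0, 0, 0, 0, 0, 0]

```text
time: 9.8
eef_pos: [0.5949, -0.0135, 0.0548]
eef_rot: [[0.971, 0.238, -0.0], [0.238, -0.971, 0.0], [-0.0, -0.0, -1.0]]
contact_force: [0.2, -0.3, -0.5]
grip_width: 0.0002
finger_force: 0.0
```

Emit:
step_arm:
  series:
    - [-1, 0, 0, -0.5, 0, 0, 0]
    - [-1, 0, 0, -0.5, 0, 0, 0]
    - [-1, 0, 0, -0.5, 0, 0, 0]
    - [-1, 0, 0, -0.5, 0, 0, 0]
    - [-1, 0, 0, 0, 0, 0, 0]

```text
time: 10.3
eef_pos: [0.5962, -0.0136, 0.1584]
eef_rot: [[0.971, 0.238, 0.006], [0.238, -0.971, -0.0], [0.005, 0.002, -1.0]]
contact_force: [0.4, 0.6, 0.4]
grip_width: 0.0
finger_force: 0.0
```

Emit:
step_arm:
  series:
    - [-1, -0.53, 0.64, 0, 0, 0, 0]
    - [-1, -0.53, 0.64, 0, 0, 0, 0]
    - [-1, -0.53, 0.64, 0, 0, 0, 0]
    - [-1, -0.53, 0.64, 0, 0, 0, 0]
    - [-1, -0.53, 0.64, 0, 0, 0, 0]
    - [-1, -0.53, 0.64, 0, 0, 0, 0]
    - [-1, -0.53, 0.64, 0, 0, 0, 0]
    - [-1, -0.53, 0.64, 0, 0, 0, 0]

```text
time: 11.1
eef_pos: [0.4489, -0.314, 0.1543]
eef_rot: [[0.971, 0.238, -0.0], [0.238, -0.971, 0.0], [-0.0, -0.0, -1.0]]
contact_force: [0.4, 0.4, 0.0]
grip_width: -0.0002
finger_force: 0.0
```

Emit:
step_arm:
  series:
    - [-1, 0, 0, 0.4, 0, 0, 0]
    - [-1, 0, 0, 0.4, 0, 0, 0]
    - [-1, 0, 0, 0, 0, 0, 0]
    - [-1, 0, 0, 0, 0, 0, 0]

```text
time: 11.5
eef_pos: [0.4501, -0.3126, 0.1148]
eef_rot: [[0.971, 0.239, -0.001], [0.239, -0.971, 0.0], [-0.0, -0.001, -1.0]]
contact_force: [-0.6, -0.4, 0.8]
grip_width: -0.0001
finger_force: 0.0
```

```bash
python3 - <<'E'
from h import *
p=get_image("wrist");save("w2",cv2.resize(p["image"],(800,600)))
for r in cut_out(p,"tally_key_top")[:3]:
    v,u=np.nonzero(r["region"]);X=ray(p,np.c_[u,v],.058)[:,:2];print(r["conf"],r["xy"],X.mean(0).round(3),X.min(0).round(3),X.max(0).round(3))
E
```

```text
0.67 [258.4, 212.5] [ 0.451 -0.314] [ 0.434 -0.33 ] [ 0.467 -0.298]
```

View pics/w2.png

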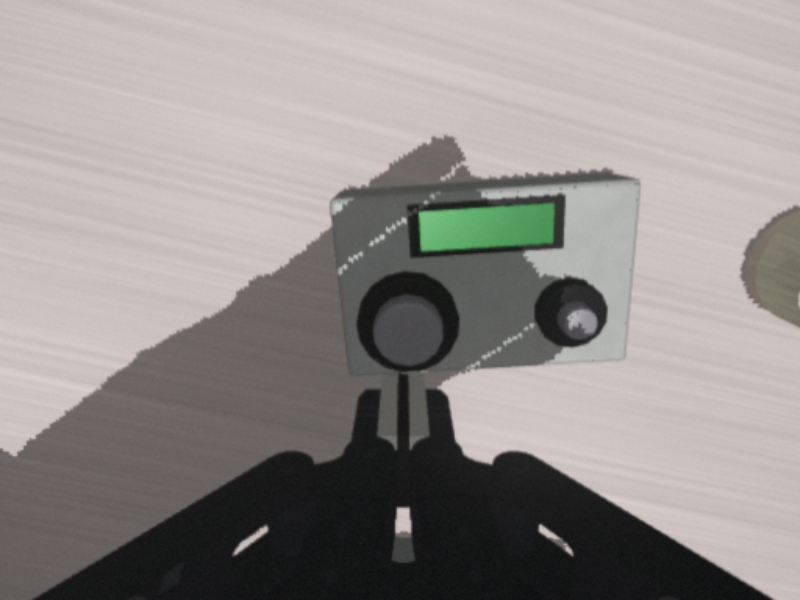

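The large key is at (408,330) in the wrist view, measured at (0.451, -0.314), directly under the TCP. The small key at (575,315) is well clear, so I press.

Emit:
step_arm:
  series:
    - [-1, 0, 0, 0.4, 0, 0, 0]
    - [-1, 0, 0, 0.4, 0, 0, 0]
    - [-1, 0, 0, 0.2, 0, 0, 0]
    - [-1, 0, 0, 0, 0, 0, 0]
    - [-1, 0, 0, 0, 0, 0, 0]

```text
time: 12.1
eef_pos: [0.4505, -0.3129, 0.0657]
eef_rot: [[0.971, 0.239, 0.001], [0.239, -0.971, -0.001], [0.001, 0.001, -1.0]]
contact_force: [0.9, -0.1, -0.3]
grip_width: 0.0004
finger_force: 0.0
```

Emit:
step_arm:
  series:
    - [-1, 0, 0, 0.06, 0, 0, 0]
    - [-1, 0, 0, 0.06, 0, 0, 0]
    - [-1, 0, 0, 0, 0, 0, 0]

```text
time: 12.4
eef_pos: [0.45, -0.3127, 0.0587]
eef_rot: [[0.971, 0.238, -0.0], [0.238, -0.971, 0.0], [-0.0, -0.0, -1.0]]
contact_force: [1.4, 0.7, -0.4]
grip_width: 0.0001
finger_force: 0.0
```

Emit:
step_arm:
  series:
    - [-1, 0, 0, 0.05, 0, 0, 0]
    - [-1, 0, 0, 0.05, 0, 0, 0]
    - [-1, 0, 0, 0, 0, 0, 0]
    - [-1, 0, 0, 0, 0, 0, 0]

```text
time: 12.8
eef_pos: [0.4502, -0.3128, 0.054]
eef_rot: [[0.971, 0.238, 0.0], [0.239, -0.971, -0.0], [0.0, 0.0, -1.0]]
contact_force: [0.4, -0.2, 2.1]
grip_width: -0.0001
finger_force: 1.5
```

Emit:
step_arm:
  series:
    - [-1, 0, 0, 0.03, 0, 0, 0]
    - [-1, 0, 0, 0, 0, 0, 0]
    - [-1, 0, 0, 0, 0, 0, 0]

```text
time: 13.1
eef_pos: [0.4502, -0.3128, 0.0524]
eef_rot: [[0.971, 0.238, 0.0], [0.238, -0.971, -0.0], [0.0, 0.0, -1.0]]
contact_force: [0.8, -1.5, 3.7]
grip_width: 0.0002
finger_force: 1.8
```

Nearly at the bottom; a little more.

Emit:
step_arm:
  series:
    - [-1, 0, 0, 0.02, 0, 0, 0]
    - [-1, 0, 0, 0.02, 0, 0, 0]
    - [-1, 0, 0, 0, 0, 0, 0]
    - [-1, 0, 0, 0, 0, 0, 0]

```text
time: 13.5
eef_pos: [0.4503, -0.3129, 0.0517]
eef_rot: [[0.971, 0.239, 0.001], [0.239, -0.971, -0.001], [0.001, 0.001, -1.0]]
contact_force: [-5.0, 4.6, 21.8]
grip_width: -0.0001
finger_force: 10.5
```

The key is on its stop: the force rose to 22 N. I let it go.

Emit:
step_arm:
  series:
    - [-1, 0, 0, -0.2, 0, 0, 0]
    - [-1, 0, 0, -0.5, 0, 0, 0]
    - [-1, 0, 0, -0.5, 0, 0, 0]
    - [-1, 0, 0, -0.5, 0, 0, 0]
    - [-1, 0, 0, 0, 0, 0, 0]
    - [-1, 0, 0, 0, 0, 0, 0]
    - [-1, 0, 0, 0, 0, 0, 0]
    - [-1, 0, 0, 0, 0, 0, 0]

```text
time: 14.3
eef_pos: [0.4497, -0.3124, 0.1342]
eef_rot: [[0.971, 0.238, -0.001], [0.238, -0.971, 0.001], [-0.001, -0.001, -1.0]]
contact_force: [-0.2, -0.3, 0.3]
grip_width: 0.0004
finger_force: 0.0
```

```bash
python3 -c "
from h import *
s=arm.read_state();print(s['time'],s['eef_pos'],s['contact_force']);print(arm.hand_in())"
```

```text
14.3 [ 0.44970621 -0.31239706  0.13423672] [-0.20724638 -0.29131811  0.30299174]
the job is handed in; nothing more can be done
None
```

I held the fingertips about 26 mm above the reject's blunt end for over 2 s (after a first hold at 35 mm), pressed the small grey tally's large key to its stop and let it go, and handed in at 14.3 s; no verdict was returned.

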